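# Fit the bayonet LED lamp module into the microscope lamphouse

## Task

Fit the LED lamp module that stands on the bench into the socket on top of the microscope's lamphouse: lower it in with its two side pins in the socket's two slots, push it down gently against the spring, turn it clockwise (seen from above) as far as it goes, and let the spring lift it into its notches so that it stays locked there, upright, when you let go. Feel for the slots and the stop rather than forcing the lamp against the socket, and leave the other things on the bench where they are.

Things in the scene. Friction and masses are not known exactly. Their poses are not given: they have to be found in the camera images.
- lamp: LED lamp module, 0.1 to 0.16 kg, 75 mm tall, starts upright on the bench. Origin: centre of its underside, z up its axis. From below: bright steel barrel 30 mm in diameter to 31 mm height, its lower edge bevelled 2 mm, with two side pins; black flange 43 mm in diameter from 31 to 35 mm; aluminium heat sink with upright fins from 35 to 75 mm. A half turn about z gives the same module.
- lamp_pins (a point): On the lamp's axis between its two pins, 16 mm above the underside; axes as the lamp's. The round pins, 5 mm thick, stick out of the barrel along +x and -x, their ends 21 mm from the axis.
- lamp_grip (a point): On the lamp's axis in the heat sink, 56 mm above the underside; axes as the lamp's. The heat sink is 46 mm long in x and 28 mm wide in y; grip it across its flat outer faces (y = +14 and -14 mm), from above, fingertips above the flange.
- lamphouse: Grey lamphouse, fixed, 104 mm (x) by 116 mm (y), top plate at 73 mm, round lens in its front (-x) side. Origin: centre of its underside, z up. In the middle of the top a clamp ring (80 mm high, brass thumbscrew at +y) holds the lamp socket, an upright steel sleeve. Keep the force of lamp on socket under 45 N; the spring itself needs at most 12 N. The socket does not give when the lamp is fitted.
- socket_mouth (a point): Middle of the sleeve's rim: bore 34, outside 45 mm, nominally 86 mm above the bench; axes as the lamphouse's. The rim has two opposite entry slots, nominally along +x and -x, with 0.11 rad of play for the pins. But the sleeve is clamped up to 2.5 mm higher or lower and turned up to 0.6 rad either way; this is not measured: pins on the rim stop hard, in the slots they sink 5 mm before the spring.
- socket_bottom (a point): On the socket's axis 18.5 mm under the nominal rim, where the free spring ring lies. Each slot leads down, then clockwise from above under a roof, to a notch centred 0.87 rad on; a hard stop follows 0.11 rad later, where pins still rise. Pin centres below the rim: spring met at 2.5 mm, roof cleared from 10.5 mm, channel bottom hit at 14.5 mm, locked in the notch at 6.5 mm.
- contact_ring (a joint): Sprung contact ring at the bottom of the socket, pressed down by the lamp's underside: m of downward travel, 0 when free, about 0.004 with the lamp locked in its notches, 0.008 when the pins just clear the roof, 0.012 when they reach the channel's bottom. The spring pushes up with 3 N at 0 and 0.7 N more for each mm.
- spray_bottle: Clear pump-spray bottle, 54 mm wide, 139 mm tall, standing on the bench. Leave alone. Origin: centre of its underside.
- slide_case_a: Flat clear slide case, 39 x 83 x 24 mm, lying on the bench. Leave alone. Origin: centre of its underside.
- lens_tissue: Booklet of lens tissue, 50 x 74 x 10 mm, lying on the bench. Leave alone. Origin: centre of its underside.
- tally_counter: Chrome hand tally counter, 50 x 61 x 17 mm, lying on its back on the bench. Leave alone. Origin: centre of its underside.
Mind the look-alikes: they are no part of the job. What is shaped like the lamp but purple or turquoise is not meant.

How it is judged (in metres and radians):
On the way, in this order (a step that is already met when the one before it is completed fails the run):
1. the lamp module is lifted off the bench (height (world z) of lamp above 0.04 m), for 0.1 s.
2. the lamp, upright in the socket, is pushed down against the spring far enough for its pins to pass under the roof (value of joint contact_ring above 0.0075 m and horizontal distance between lamp and socket_mouth below 0.005 m), for 0.1 s.
At the end, for the whole second after the job is handed in: The lamp stands upright in the socket (within 0.08 rad, its underside's centre within 4 mm of the socket's axis), at rest, locked in its notches: the spring holds it up there with the contact ring pressed in by 2.5 to 5.8 mm (value of joint contact_ring between 0.0025 and 0.0058 m and horizontal distance between lamp and socket_mouth below 0.004 m and angle between lamp's own z axis and vertical below 0.08 rad and linear speed of lamp below 0.02 m/s); the robot touches nothing.
It fails at once if the lamp is forced against the lamphouse or its socket with more than 45 N (contact force between lamp and lamphouse above 45 N).
It fails at once if a bystander (spray bottle, slide case, lens tissue, tally counter) is shifted by more than 15 mm (distance of any of spray_bottle, slide_case_a, lens_tissue, tally_counter from where it was at the start of the episode above 0.015 m).
It also fails if it takes over 72 s, if anything falls off the work surface, if the arm or the gripper's body presses on something with over 40 N, if the wrist force passes 120 N, or if a joint passes its speed limit or range.

## Robot

A 6-joint arm with a two-finger parallel gripper is mounted at the origin on a cart in front of the work surface, level with it; the furniture and walls round the work are solid. World frame = base frame: x ahead of the robot, y to its left, z up, the work surface at z = 0. Lengths are in mm, angles in rad, forces in N, time in s.
With the tool pointing down it reaches from about 350 to 875 mm from the base axis. Payload 4.2 kg.
Tool frame: the origin (TCP) lies midway between the tips of the shut fingers; the grasp point (between the pads) lies 19 mm behind it (tcp_to_grasp is the distance from the TCP to the grasp point, in mm); z points along the fingers, y is the line along which they close (so a half turn about z gives the same grasp; the last joint's range is limited). The gripper opens to 85 mm and grips with 20 to 120 N. Pads are 22 mm wide; open, the fingers measure 114 mm over their backs; the gripper's body (76 mm by 85 mm) begins 54 mm behind the grasp point. The pads swing forward as they close: fully open they stand 13 mm farther back than shut.
Start: joints at [1.409, 0.385, 0.008, 0, -1.194, -0.259], TCP at [255.273, 570.469, 231.312] pointing down, gripper open.
Joint ranges: [-3.14, 3.14], [-1.21, 2.06], [-1.07, 1.41], [-3.16, 2.05], [-2.99, -0.16], [-3.1, 3.1]. Speed limits (rad/s): [2.79, 2.79, 3.14, 3.14, 3.14, 3.14].

## Interface

Orientations are given as a unit quaternion [x, y, z, w].
In Python, from bench import read_state, get_image, job_done, tcp_to_grasp gives the robot as it stands.
- The arm moves only by the tool jog_arm, never from a script. Its argument "plan" is a list of rows, each a list of 3 entries, a list of its own where there are three numbers: the finger opening in mm, from 0 to 85.4, then the shift along the tool's x, y, z as a fraction of full scale, then the turn, a rotation vector about the tool's x, y, z as a fraction of full scale. A call has 1 to 10 rows; each row is the pose to reach, as a shift and turn from the pose commanded when the call began, along the tool's axes at that moment; what a row does not reach only later rows make up. Full scale, the value 1, is 0.1 m for a shift and 60 degrees for a turn. A row lasts 1/8 s, in which the tool goes at most 62.5 mm and 10.7 degrees, less where a joint would pass 70% of its speed; a pose out of reach is approached as far as the arm can. A call with a number of a shift or a turn outside -1 to 1 is refused whole. A call with a gripper value outside its range is refused whole. The fingers move at their own pace and stop on an object; the grip force is fixed at half the most. Time passes only in rows, so rows that repeat a pose let the fingers close. It gives the time, the measured TCP pose, the force, the opening and the grip force at its end, in the units of the state.
- read_state(): the state, without advancing time (a new reading comes with each control period).
- get_image(name): name is "scene" or "top" or "wrist"; returns a dict with "img" (384x512x3 uint8, red, green, blue), "range_z" (384x512 float32, mm along the optical axis (not along the pixel's ray), 0 where there is no reading), "intrinsics" (3x3 intrinsics, pixels), "distortion" ([k1, k2, p1, p2, k3] as OpenCV has them; the pictures are not rectified), "extrinsics" (4x4, takes a point from camera to world coordinates); the wrist camera has in their place "tool_from_camera" (4x4, takes a point from camera to tool coordinates, whose origin is the TCP and whose axes are the flange's). Camera axes: x right, y down, z forward; pixel columns grow to the right and rows downward; lengths in mm; the calibration is good to about 2 mm. A picture is of the moment at which its call begins: read the wrist's pose just before it.
- job_done(): hands the job in; it is judged then, once.
The state is a dict: "clock": time; "joints": joint angles; "joint_vel": joint speeds; "joint_efforts": joint torques, N m; "position": TCP position; "ee_rot": TCP orientation; "contact_force": force on the tool from outside, world axes, zero at the start; "wrist_torque": the same for the moment, N m; "gripper_width": finger opening in mm; "grasp_force": force on a finger pad.
Only numpy, scipy, OpenCV 4.12 (cv2) and the standard library are available. Lean on these libraries where they do the work, as an engineer would, in place of code of your own. Each camera call takes 0.05 s, during which the arm holds its last target. There are 200 camera calls.

## Working session

There is one attempt and no reset: what is moved stays moved. The work goes in short steps, Python scripts to look and compute and a tool call to move; the robot and the scene stay as the last step left them, time stands still between calls to the robot, and variables do not carry over. Pictures are saved under pics/ and viewed, at most 10 in all, crops included, and the job is handed in when it is done.

Besides the shell and the picture viewer there is one more tool, called after "Request:" in YAML: its name, and indented under it one key for each argument. jog_arm: Moves the arm, as the interface text tells. Its arguments: {"type":"object","properties":{"plan":{"type":"array"}},"required":["plan"]}

```bash
mkdir -p pics; ls; cat > h.py <<'E'
import numpy as np, cv2
from bench import read_state, get_image, job_done, tcp_to_grasp
from scipy.spatial.transform import Rotation as R
def pose():
    s=read_state(); T=np.eye(4); T[:3,:3]=R.from_quat(s['ee_rot']).as_matrix(); T[:3,3]=s['position']; return T
def shot(name,save=None):
    T=pose(); d=get_image(name)
    d['E']=np.array(d['extrinsics']) if 'extrinsics' in d else T@np.array(d['tool_from_camera'])
    if save: cv2.imwrite('pics/'+save,cv2.cvtColor(d['img'],cv2.COLOR_RGB2BGR))
    return d
def rays(d,px):
    px=np.array(px,float).reshape(-1,1,2)
    u=cv2.undistortPoints(px,np.array(d['intrinsics']),np.array(d['distortion'])).reshape(-1,2)
    return np.c_[u,np.ones(len(u))]
def plane(d,px,z):
    r=rays(d,px)@d['E'][:3,:3].T; o=d['E'][:3,3]
    return o+r*((z-o[2])/r[:,2])[:,None]
def cloud(d):
    h,w=d['range_z'].shape; v,u=np.mgrid[:h,:w]
    r=rays(d,np.c_[u.ravel(),v.ravel()])*d['range_z'].reshape(-1,1)
    P=r@d['E'][:3,:3].T+d['E'][:3,3]; P[d['range_z'].ravel()<=0]=np.nan
    return P.reshape(h,w,3)
E
python3 - <<'E'
from h import *
s=read_state(); print(s); print(tcp_to_grasp)
a=shot('scene','s1.png');b=shot('top','t1.png')
for d in (a,b): print(d['E'].round(3),d['intrinsics'])
cv2.imwrite('pics/c1.png',cv2.cvtColor(np.vstack([a['img'],b['img']])[::1],cv2.COLOR_RGB2BGR))
E
```

```text
pics
{'clock': 0.0, 'joints': array([ 1.40861473e+00,  3.85583613e-01,  6.61334378e-03, -4.89733061e-04,
       -1.19400365e+00, -2.58584463e-01]), 'joint_vel': array([ 0.0004485 ,  0.00030123,  0.00017061,  0.00069426, -0.00117455,
       -0.00049781]), 'joint_efforts': array([ 3.25741064e-05, -3.92293489e+01,  1.88397717e+01,  4.18617547e+00,
       -4.61652220e-03,  1.19161555e-06]), 'position': array([255.04203525, 569.95051817, 230.20174545]), 'ee_rot': array([ 9.77931521e-01, -2.08922721e-01, -1.74865172e-04,  1.09849888e-03]), 'contact_force': array([ 0.66523544, -0.26802391, -0.54765868]), 'wrist_torque': array([ 0.00059779, -0.02538493,  0.04707459]), 'grasp_force': 0.0, 'gripper_width': 85.82489652752693}
18.700000000000003
[[ 6.95000e-01 -4.99000e-01  5.18000e-01  5.58560e+01]
 [-7.19000e-01 -4.67000e-01  5.15000e-01 -1.74350e+02]
 [-1.50000e-02 -7.30000e-01 -6.83000e-01  6.56256e+02]
 [ 0.00000e+00  0.00000e+00  0.00000e+00  1.00000e+00]] [[371.0625481    0.         257.01883019]
 [  0.         371.0625481  191.31227218]
 [  0.           0.           1.        ]]
[[-2.70000e-02 -9.82000e-01  1.85000e-01  3.19177e+02]
 [-1.00000e+00  2.80000e-02 -1.00000e-03  2.87803e+02]
 [-4.00000e-03 -1.85000e-01 -9.83000e-01  1.06946e+03]
 [ 0.00000e+00  0.00000e+00  0.00000e+00  1.00000e+00]] [[452.67363607   0.         263.09193665]
 [  0.         452.67363607 190.11466237]
 [  0.           0.           1.        ]]
```

View pics/t1.png

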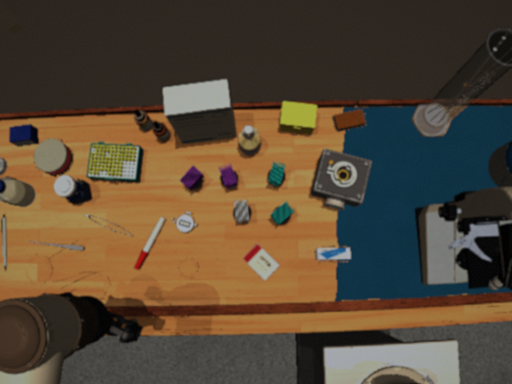

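View pics/s1.png

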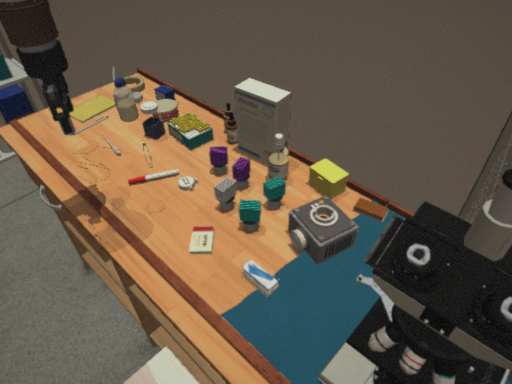

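The top view shows the grey lamp at about (242,212), between purple and turquoise look-alikes. The lamphouse is at about (342,175), with its lens toward (335,203). The scene view shows the lamp at (227,190) and the socket at (324,212).

```bash
python3 - <<'E'
from h import *
for n,(u0,u1,v0,v1),(su,sv) in (('top',(228,258,197,228),(342,174)),('scene',(210,242,172,212),(324,212))):
    d=shot(n); P=cloud(d)
    print(n,'lamp0',plane(d,[[242,212]] if n=='top' else [[228,184]],75).round(1),'sock',plane(d,[[su,sv]],86).round(1))
    Q=P[v0:v1,u0:u1].reshape(-1,3); Q=Q[(Q[:,2]>62)&(Q[:,2]<85)]
    print(len(Q),Q.mean(0).round(1) if len(Q) else '')
    if len(Q)>5:
        r=cv2.minAreaRect(Q[:,:2].astype(np.float32)); print(r)
    z=P[...,2]; c=plane(d,[[su,sv]],86)[0]
    m=(np.hypot(P[...,0]-c[0],P[...,1]-c[1])<90)&(z>64)&(z<78)
    print('top plate',m.sum(),cv2.minAreaRect(P[m][:,:2].astype(np.float32)),np.median(z[m]))
    m=(np.hypot(P[...,0]-c[0],P[...,1]-c[1])<40)&(z>82)&(z<92); print('rim',m.sum(),P[m].mean(0).round(1))
    if m.sum()>5: print(cv2.minEnclosingCircle(P[m][:,:2].astype(np.float32)))
E
```

```text
top lamp0 [[458.4 335.2  75. ]] sock [[536. 110.  86.]]
163 [462.5 336.8  73.6]
((462.9888610839844, 336.48492431640625), (45.8023681640625, 28.02701759338379), 3.9193358421325684)
top plate 1833 ((534.5264282226562, 106.95841979980469), (117.08837890625, 108.75078582763672), 73.47343444824219) 72.29561610879045
rim 166 [537.8 109.   86.9]
((540.5927734375, 113.85842895507812), 33.75267028808594)
scene lamp0 [[468.2 330.7  75. ]] sock [[539.2 107.1  86. ]]
250 [459.6 326.8  71.5]
((458.1646423339844, 322.7193298339844), (137.57037353515625, 62.025856018066406), 47.347965240478516)
top plate 1545 ((535.4775390625, 105.86215209960938), (114.57183837890625, 104.001220703125), 73.91452026367188) 71.90339630955998
rim 160 [535.4 107.   85.9]
((538.6461181640625, 112.43205261230469), 28.84119415283203)
```

The lamp is at about (463, 336.5) with its x axis at about 4°. The depth rectangle is 45.8 x 28.0 mm, which matches the given size. The lamphouse is at (535, 106.5) with a yaw of about -16.3°. I'm moving now.

Request:
jog_arm:
  plan:
    - [60, [0.5, 0.22, 0], [0, 0, -0.17]]
    - [60, [0.95, 0.43, 0], [0, 0, -0.34]]
    - [60, [0.95, 0.43, 0], [0, 0, -0.467]]
    - [60, [0.95, 0.43, 0], [0, 0, -0.467]]

```text
clock: 0.7
position: [324.8, 492.0, 231.3]
ee_rot: [0.999, 0.033, -0.0, -0.0]
contact_force: [0.4, 0.5, -0.6]
gripper_width: 60.0
grasp_force: 0.0
```

```bash
cat >> h.py <<'E'
def to(x,y,z,yaw=None):
    "shift (fraction, tool axes) and turn to bring TCP to x,y,z with tool x at yaw deg, tool down"
    T=pose(); s=T[:3,:3].T@(np.array([x,y,z])-T[:3,3])/100
    cy=np.degrees(np.arctan2(T[1,0],T[0,0])); out=[s.round(3)]
    if yaw is not None:
        W=(R.from_euler('z',yaw,degrees=True)*R.from_euler('x',180,degrees=True))
        out.append((np.degrees((R.from_matrix(T[:3,:3]).inv()*W).as_rotvec())/60).round(4))
    st=read_state()
    print('pos',T[:3,3].round(1),'yaw',cy.round(2),'j',st['joints'].round(2),'F',st['contact_force'].round(1),'row',*out, 't',round(st['clock'],2))
E
python3 -c "
from h import *
to(463,336.5,190,3.9)"
```

```text
pos [324.8 492.  231.3] yaw 3.76 j [ 1.26  0.32 -0.08 -0.   -1.16  0.37] F [ 0.4  0.5 -0.6] row [1.277 1.642 0.413] [-0.      0.0001 -0.0023] t 0.7
```

Request:
jog_arm:
  plan:
    - [60, [0.35, 0.4, 0.1], [0, 0, 0]]
    - [60, [0.65, 0.82, 0.2], [0, 0, 0]]
    - [60, [0.65, 0.82, 0.2], [0, 0, 0]]

```text
clock: 1.08
position: [395.7, 412.8, 210.2]
ee_rot: [1.0, 0.031, -0.001, 0.001]
contact_force: [0.0, 0.3, 0.1]
gripper_width: 60.1
grasp_force: 0.0
```

Request:
jog_arm:
  plan:
    - [60, [0.3, 0.4, 0], [0, 0, 0]]
    - [60, [0.5, 0.81, 0], [0, 0, 0]]
    - [60, [0.5, 0.81, 0], [0, 0, 0]]
    - [60, [0.5, 0.81, 0], [0, 0, 0]]

```text
clock: 1.58
position: [450.0, 338.7, 211.4]
ee_rot: [0.999, 0.034, 0.0, -0.0]
contact_force: [-0.0, 0.9, 0.1]
gripper_width: 60.2
grasp_force: 0.0
```

```bash
python3 - <<'E'
from h import *
d=shot('wrist','w1.png'); P=cloud(d); z=P[...,2]
m=(np.hypot(P[...,0]-463,P[...,1]-336.5)<45)&(z>66)&(z<85)
print(m.sum(),P[m].mean(0),cv2.minAreaRect(P[m][:,:2].astype(np.float32)),np.median(z[m]))
m=m.astype(np.uint8)
v,u=np.where(m); print(u.min(),u.max(),v.min(),v.max())
to(463,336.5,190,3.9)
E
```

```text
837 [465.9751056  338.0876362   73.76646683] ((464.4595031738281, 338.03765869140625), (46.58494567871094, 27.864913940429688), 4.841134071350098) 74.02976594502996
238 268 143 192
pos [449.9 338.9 211.4] yaw 3.95 j [ 0.93  0.3  -0.18 -0.   -1.1   0.71] F [-1.3 -0.2 -0.2] row [0.129 0.033 0.214] [-0.0005 -0.0003  0.0008] t 1.62
```

View pics/w1.png

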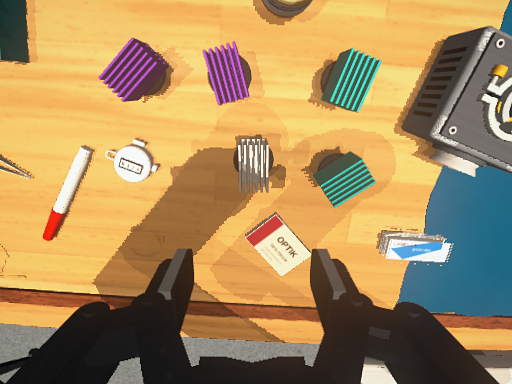

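The wrist view shows the steel lamp at (254,167) with its fins along the image vertical, which is world x. A turquoise look-alike at (344,180) and the tissue at (278,243) are close but clear. I'll descend and refine.

Request:
jog_arm:
  plan:
    - [60, [0.14, 0.015, 0.45], [0, 0, 0]]
    - [60, [0.14, 0.015, 0.9], [0, 0, 0]]
    - [60, [0.14, 0.015, 0.9], [0, 0, 0]]
    - [60, [0.14, 0.015, 0.9], [0, 0, 0]]
    - [60, [0.14, 0.015, 0.9], [0, 0, 0]]

```text
clock: 2.25
position: [465.1, 338.6, 123.6]
ee_rot: [0.999, 0.035, 0.002, -0.002]
contact_force: [-0.4, 0.0, -0.7]
gripper_width: 59.8
grasp_force: 0.0
```

```bash
python3 - <<'E'
from h import *
d=shot('wrist','w2.png'); P=cloud(d); z=P[...,2]
m=(np.hypot(P[...,0]-463,P[...,1]-336.5)<45)&(z>66)&(z<85)
print(m.sum(),P[m].mean(0),cv2.minAreaRect(P[m][:,:2].astype(np.float32)),np.median(z[m]))
v,u=np.where(m); print(u.min(),u.max(),v.min(),v.max())
to(464,337.3,38,4.4)
E
```

```text
1525 [466.33162614 338.16832866  73.59509353] ((464.5594177246094, 337.9351806640625), (46.48659133911133, 28.008607864379883), 4.43025541305542) 74.0773617134823
231 273 187 252
pos [465.  338.3 123.4] yaw 3.95 j [ 0.91  0.4  -0.27  0.   -0.9   0.73] F [ 0.9 -0.1 -0.5] row [-0.013  0.012  0.854] [-0.0027 -0.0028 -0.0075] t 2.3
```

Request:
jog_arm:
  plan:
    - [60, [-0.005, 0.005, 0.3], [0, 0, -0.0075]]
    - [60, [-0.005, 0.005, 0.6], [0, 0, -0.0075]]
    - [60, [-0.005, 0.005, 0.85], [0, 0, -0.0075]]
    - [60, [-0.005, 0.005, 0.85], [0, 0, -0.0075]]
    - [60, [-0.005, 0.005, 0.85], [0, 0, -0.0075]]

```text
clock: 2.92
position: [464.7, 337.5, 37.9]
ee_rot: [0.999, 0.038, 0.001, -0.001]
contact_force: [-0.6, -0.6, -0.5]
gripper_width: 60.0
grasp_force: 0.0
```

Request:
jog_arm:
  plan:
    - [15, [0, 0, 0], [0, 0, 0]]
    - [15, [0, 0, 0], [0, 0, 0]]
    - [15, [0, 0, 0], [0, 0, 0]]
    - [15, [0, 0, 0], [0, 0, 0]]
    - [15, [0, 0, 0], [0, 0, 0]]
    - [15, [0, 0, 0], [0, 0, 0]]

```text
clock: 3.68
position: [464.4, 337.2, 37.6]
ee_rot: [0.999, 0.038, 0.001, -0.001]
contact_force: [-1.2, -0.3, 5.6]
gripper_width: 27.5
grasp_force: 59.1
```

```bash
python3 -c "
from h import *
print(read_state()['gripper_width'],read_state()['grasp_force'],read_state()['wrist_torque'])
to(464.5,337.9,200,4.4)"
```

```text
27.54863264591374 59.09712374210358 [-0.03360774  0.33229986 -0.00063531]
pos [464.4 337.2  37.6] yaw 4.39 j [ 0.91  0.51 -0.35  0.   -0.71  0.74] F [-1.2 -0.3  5.6] row [ 0.004 -0.009 -1.624] [-0.0011 -0.0015 -0.0001] t 3.67
```

Request:
jog_arm:
  plan:
    - [15, [0, 0, -0.2], [0, 0, 0]]
    - [15, [0, 0, -0.5], [0, 0, 0]]
    - [15, [0, 0, -0.8], [0, 0, 0]]
    - [15, [0, 0, -1], [0, 0, 0]]
    - [15, [0, 0, -1], [0, 0, 0]]

```text
clock: 4.3
position: [464.3, 337.1, 137.5]
ee_rot: [0.999, 0.038, 0.001, -0.001]
contact_force: [-0.1, -0.9, -2.4]
gripper_width: 27.1
grasp_force: 59.1
```

Request:
jog_arm:
  plan:
    - [15, [0, 0, -0.25], [0, 0, 0]]
    - [15, [0, 0, -0.5], [0, 0, 0]]
    - [15, [0, 0.4, -0.5], [0, 0, 0.12]]
    - [15, [0, 0.8, -0.5], [0, 0, 0.24]]
    - [15, [0, 0.8, -0.5], [0, 0, 0.35]]
    - [15, [0, 0.8, -0.5], [0, 0, 0.35]]

```text
clock: 5.05
position: [469.4, 256.0, 184.9]
ee_rot: [0.989, -0.145, -0.001, 0.001]
contact_force: [-0.5, -0.4, -2.2]
gripper_width: 27.4
grasp_force: 59.4
```

```bash
python3 - <<'E'
from h import *
print(read_state()['gripper_width'],read_state()['grasp_force'],read_state()['wrist_torque'])
d=shot('wrist','w3.png'); P=cloud(d); z=P[...,2]
c=np.array([535,106.5]); r=np.hypot(P[...,0]-c[0],P[...,1]-c[1])
m=(r<40)&(z>82)&(z<92); print('rim',m.sum(),P[m].mean(0) if m.any() else '')
if m.sum()>5: print(cv2.minEnclosingCircle(P[m][:,:2].astype(np.float32)), np.median(z[m]))
to(535,106.5,190,-16.3)
E
```

```text
27.405579252900893 59.44316804409027 [ 0.02207143  0.00984659 -0.03443826]
rim 1576 [538.62749152 106.56660294  86.24166945]
((542.5288696289062, 112.20972442626953), 30.669845581054688) 86.50642007740502
pos [469.5 256.4 185.1] yaw -16.55 j [ 0.8   0.27 -0.28 -0.   -1.02  0.48] F [ 0.3  0.1 -2. ] row [ 1.055  1.251 -0.049] [ 0.0016  0.0013 -0.0042] t 5.1
```

View pics/w3.png

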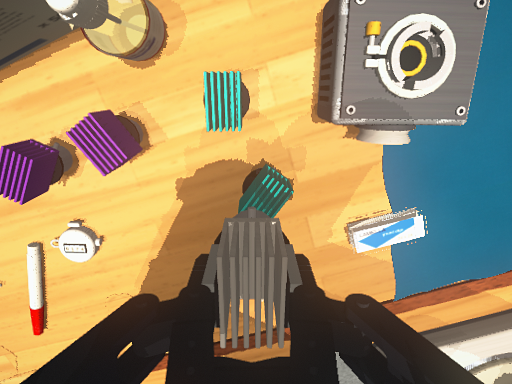

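The wrist view shows the lamp well gripped, with the socket at about (412,58). I'll move so the socket can be seen from close by, in front of the held lamp.

Request:
jog_arm:
  plan:
    - [15, [0.05, 0.4, 0], [0, 0, 0]]
    - [15, [0.1, 0.8, 0], [0, 0, 0]]
    - [15, [0.1, 1, 0.1], [0, 0, 0]]
    - [15, [0.1, 1, 0.1], [0, 0, 0]]
    - [15, [0.1, 1, 0.1], [0, 0, 0]]

```text
clock: 5.72
position: [451.4, 159.0, 176.4]
ee_rot: [0.99, -0.144, 0.0, -0.0]
contact_force: [0.1, -0.3, -0.7]
gripper_width: 27.4
grasp_force: 59.7
```

```bash
python3 - <<'E'
from h import *
d=shot('wrist'); P=cloud(d); z=P[...,2]
np.savez('w4.npz',**{k:np.array(d[k]) for k in('img','range_z','intrinsics','distortion','E')})
c=np.array([537,107.5]); r=np.hypot(P[...,0]-c[0],P[...,1]-c[1])
m=(r<40)&(z>76)&(z<95)
v,u=np.where(m); print(u.min(),u.max(),v.min(),v.max())
print(np.histogram(z[m],bins=np.arange(76,95,1)))
# resample top-down view of colours & heights at rim plane 86, 0.12 mm/px, axes lamphouse
a=np.radians(-16.3); ex=np.array([np.cos(a),np.sin(a)]); ey=np.array([-ex[1],ex[0]])
N=500; k=0.14
g=(np.arange(N)-N/2)*k; X,Y=np.meshgrid(g,-g)
W=c+X[...,None]*ex+Y[...,None]*ey; W=np.dstack([W,np.full((N,N),86.)]).reshape(-1,3)
Ei=np.linalg.inv(d['E']); px=cv2.projectPoints(W,cv2.Rodrigues(Ei[:3,:3])[0],Ei[:3,3],np.array(d['intrinsics']),np.array(d['distortion']))[0].reshape(N,N,2).astype(np.float32)
I=cv2.remap(d['img'],px,None,cv2.INTER_LINEAR)
cv2.circle(I,(N//2,N//2),int(17/k),(255,0,0),1);cv2.circle(I,(N//2,N//2),int(22.5/k),(0,255,0),1)
cv2.imwrite('pics/rect4.png',I[...,::-1])
to(535,106.5,190,-16.3)
E
```

```text
234 327 25 111
(array([  49,  187,  742, 1046,  407,   59,   21,   24,   31,  166,  611,
        499,   72,    0,    0,    0,    0,    0]), array([76, 77, 78, 79, 80, 81, 82, 83, 84, 85, 86, 87, 88, 89, 90, 91, 92,
       93, 94]))
pos [451.5 159.2 176.5] yaw -16.55 j [ 0.68  0.19 -0.42  0.   -0.96  0.6 ] F [-0.6  0.9 -1.6] row [ 0.951  0.267 -0.135] [-0.0005 -0.0006 -0.0041] t 5.78
```

View pics/rect4.png

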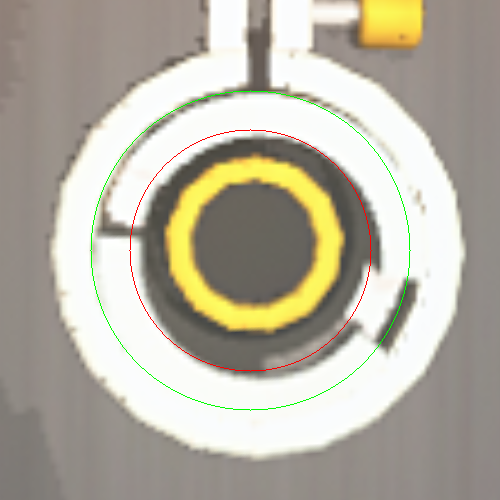

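The rectified view shows the sleeve, with its bore centred near (260,255). The right slot runs from (415,285) to (385,345), and the opposite slot's edge is at (120,233). That puts the slots about -23° from the lamphouse axes. I'll refine this with depth.

```bash
python3 - <<'E'
from h import *
from scipy.optimize import least_squares
d=dict(np.load('w4.npz')); P=cloud(d); z=P[...,2]
c0=np.array([538,107]); r=np.hypot(P[...,0]-c0[0],P[...,1]-c0[1])
m=(r<26)&(z>84.5)&(z<90); Q=P[m]
# centre: mid of inner and outer boundary -> use annulus: sector-averaged mean radius 19.75
f=lambda p:np.clip(np.abs(np.hypot(Q[:,0]-p[0],Q[:,1]-p[1])-19.75)-2.75,0,None)
p=least_squares(f,c0,loss='soft_l1').x
print('centre',p,'cost',f(p).mean(),'z',np.median(Q[:,2]), 'clamp z',np.median(z[(r>26)&(r<33)&(z>76)&(z<84)]))
# alternative from plane-cast bore edge: dark bore pixels inside at 86.6
th=np.degrees(np.arctan2(Q[:,1]-p[1],Q[:,0]-p[0]))
print(np.c_[np.arange(-180,180,5),np.histogram(th,np.arange(-180,181,5))[0]].reshape(-1,12))
# colour fit: edges of bright metal along rays from centre on plane z=86.8
E=np.linalg.inv(d['E']); g=d['img'].max(2)
best=[]
rr=np.arange(12,24,.1); pts=[]
for a in np.radians(np.arange(0,360,4)):
    W=np.c_[p[0]+rr*np.cos(a),p[1]+rr*np.sin(a),np.full(len(rr),86.8)]
    px=cv2.projectPoints(W,cv2.Rodrigues(E[:3,:3])[0],E[:3,3],d['intrinsics'],d['distortion'])[0].reshape(-1,1,2).astype(np.float32)
    s=cv2.remap(g,px,None,cv2.INTER_LINEAR).ravel().astype(float)
    br=np.where((s>170)&(rr>14.5))[0]
    if len(br) : pts.append(W[br[0],:2])
pts=np.array(pts)
q=least_squares(lambda q:np.hypot(pts[:,0]-q[0],pts[:,1]-q[1])-q[2],[*p,17],loss='soft_l1',f_scale=.3).x; print('bore',q)
# lamphouse plate
R_=np.hypot(P[...,0]-536,P[...,1]-107)<90
mm=R_&(z>69)&(z<76); print(cv2.minAreaRect(P[mm][:,:2].astype(np.float32)))
E
```

```text
centre [537.94824424 106.28985045] cost 0.01686562956588386 z 86.83690876324378 clamp z 79.22963521968603
[[-180   21 -175   21 -170   23 -165   21 -160   19 -155   22]
 [-150   24 -145   20 -140   23 -135   21 -130   25 -125   23]
 [-120   24 -115   22 -110   18 -105   23 -100   22  -95   23]
 [ -90   22  -85   22  -80   20  -75   21  -70   23  -65   22]
 [ -60   22  -55   10  -50    0  -45    0  -40    0  -35    0]
 [ -30    2  -25   27  -20   25  -15   26  -10   24   -5   25]
 [   0   24    5   25   10   22   15   26   20   24   25   22]
 [  30   22   35   23   40   27   45   23   50   23   55   22]
 [  60   21   65   23   70   26   75   24   80   22   85   22]
 [  90   22   95   21  100   22  105   20  110   23  115   18]
 [ 120   21  125    7  130    0  135    0  140    0  145    0]
 [ 150    0  155   21  160   21  165   21  170   22  175   20]]
bore [537.96401765 106.48983524  16.77375213]
((537.5213623046875, 106.33860778808594), (109.96614837646484, 96.6827621459961), 73.74057006835938)
```

The depth gaps put the slots at a yaw of -39.1°, with the socket centre at about (538, 106.4) and the rim at about 87.2. I'm moving above the socket.

Request:
jog_arm:
  plan:
    - [15, [0.4, 0.12, 0], [0, 0, 0.1]]
    - [15, [0.8, 0.24, 0], [0, 0, 0.25]]
    - [15, [0.97, 0.27, 0.1], [0, 0, 0.378]]
    - [15, [0.97, 0.27, 0.3], [0, 0, 0.378]]
    - [15, [0.97, 0.27, 0.3], [0, 0, 0.378]]
    - [15, [0.97, 0.27, 0.3], [0, 0, 0.378]]

```text
clock: 6.52
position: [536.7, 105.2, 147.0]
ee_rot: [0.942, -0.336, 0.001, -0.0]
contact_force: [0.2, 0.2, -1.1]
gripper_width: 27.3
grasp_force: 59.6
```

```bash
python3 -c "
from h import *
print(read_state()['wrist_torque'])
to(537.9,105.8,128,-39.2)"
```

```text
[ 0.01546896 -0.00935887  0.01966693]
pos [536.7 105.2 147. ] yaw -39.23 j [ 0.49  0.33 -0.31  0.   -0.93  0.4 ] F [ 0.2  0.2 -1.1] row [ 0.005 -0.012  0.19 ] [-0.0008 -0.0008 -0.0006] t 6.53
```

Request:
jog_arm:
  plan:
    - [15, [0.005, -0.01, 0.1], [0, 0, 0]]
    - [15, [0.005, -0.01, 0.2], [0, 0, 0]]
    - [15, [0.005, -0.01, 0.24], [0, 0, 0]]
    - [15, [0.005, -0.01, 0.27], [0, 0, 0]]
    - [15, [0.005, -0.01, 0.3], [0, 0, 0]]
    - [15, [0.005, -0.01, 0.3], [0, 0, 0]]

```text
clock: 7.28
position: [537.1, 104.9, 116.2]
ee_rot: [0.942, -0.336, -0.0, 0.0]
contact_force: [-0.8, 0.4, -0.6]
gripper_width: 27.2
grasp_force: 59.6
```

```bash
python3 -c "
from h import *
print(read_state()['wrist_torque'])
to(537.9,105.8,113,-39.2)"
```

```text
[-0.00770407  0.00101786 -0.06779641]
pos [537.1 104.9 116.2] yaw -39.32 j [ 0.49  0.37 -0.34  0.   -0.86  0.4 ] F [-0.8  0.4 -0.6] row [ 0.    -0.012  0.032] [ 0.0002  0.0001 -0.002 ] t 7.28
```

Request:
jog_arm:
  plan:
    - [15, [0, -0.01, 0], [0, 0, 0]]
    - [15, [0, -0.01, 0.02], [0, 0, 0]]
    - [15, [0, -0.01, 0.04], [0, 0, 0]]
    - [15, [0, -0.01, 0.05], [0, 0, 0]]
    - [15, [0, -0.01, 0.05], [0, 0, 0]]

```text
clock: 7.9
position: [537.7, 105.6, 111.2]
ee_rot: [0.942, -0.336, -0.0, 0.0]
contact_force: [-0.2, -0.6, -1.6]
gripper_width: 27.2
grasp_force: 59.6
```

```bash
python3 -c "
from h import *
print(read_state()['wrist_torque'])
to(537.9,105.8,107,-39.2)"
```

```text
[0.04313409 0.02412241 0.00663051]
pos [537.7 105.6 111.2] yaw -39.32 j [ 0.49  0.37 -0.34 -0.   -0.85  0.39] F [-0.2 -0.6 -1.6] row [ 0.001 -0.002  0.042] [ 0.0002  0.0001 -0.002 ] t 7.9
```

Free so far. I'm sinking the pins into the slots slowly.

Request:
jog_arm:
  plan:
    - [15, [0, 0, 0.01], [0, 0, 0]]
    - [15, [0, 0, 0.02], [0, 0, 0]]
    - [15, [0, 0, 0.03], [0, 0, 0]]
    - [15, [0, 0, 0.03], [0, 0, 0]]

```text
clock: 8.4
position: [537.7, 105.7, 108.2]
ee_rot: [0.942, -0.336, -0.0, 0.0]
contact_force: [0.8, 0.4, -1.1]
gripper_width: 27.4
grasp_force: 59.6
```

Request:
jog_arm:
  plan:
    - [15, [0, 0, 0.01], [0, 0, 0]]
    - [15, [0, 0, 0.02], [0, 0, 0]]
    - [15, [0, 0, 0.03], [0, 0, 0]]
    - [15, [0, 0, 0.03], [0, 0, 0]]

```text
clock: 8.9
position: [537.8, 105.7, 105.6]
ee_rot: [0.942, -0.336, 0.0, -0.0]
contact_force: [-1.3, -0.5, 1.8]
gripper_width: 27.4
grasp_force: 60.0
```

Request:
jog_arm:
  plan:
    - [15, [0, 0, 0.01], [0, 0, 0]]
    - [15, [0, 0, 0.02], [0, 0, 0]]
    - [15, [0, 0, 0.02], [0, 0, 0]]

```text
clock: 9.28
position: [537.8, 105.7, 103.5]
ee_rot: [0.942, -0.336, 0.0, -0.0]
contact_force: [-1.7, -0.1, 3.3]
gripper_width: 27.5
grasp_force: 60.2
```

The spring is met at a TCP height of about 105.7. I'm pushing about 9.5 mm past that.

Request:
jog_arm:
  plan:
    - [15, [0, 0, 0.01], [0, 0, 0]]
    - [15, [0, 0, 0.02], [0, 0, 0]]
    - [15, [0, 0, 0.03], [0, 0, 0]]
    - [15, [0, 0, 0.04], [0, 0, 0]]
    - [15, [0, 0, 0.05], [0, 0, 0]]
    - [15, [0, 0, 0.05], [0, 0, 0]]

```text
clock: 10.02
position: [537.9, 105.7, 98.7]
ee_rot: [0.942, -0.336, 0.0, -0.0]
contact_force: [-2.2, 0.5, 7.1]
gripper_width: 27.4
grasp_force: 60.7
```

Request:
jog_arm:
  plan:
    - [15, [0, 0, 0.01], [0, 0, 0]]
    - [15, [0, 0, 0.02], [0, 0, 0]]
    - [15, [0, 0, 0.025], [0, 0, 0]]
    - [15, [0, 0, 0.025], [0, 0, 0]]

```text
clock: 10.52
position: [537.9, 105.7, 96.6]
ee_rot: [0.942, -0.336, 0.0, -0.0]
contact_force: [-3.3, -0.0, 7.9]
gripper_width: 27.5
grasp_force: 60.9
```

```bash
python3 -c "
from h import *
print(read_state()['wrist_torque'])
to(537.9,105.8,96,-39.2)"
```

```text
[-0.04661466  0.97278488 -0.01662115]
pos [537.9 105.7  96.6] yaw -39.3 j [ 0.49  0.39 -0.36  0.   -0.82  0.39] F [-3.3 -0.   7.9] row [-0.001 -0.001  0.006] [-0.0002 -0.0004 -0.0016] t 10.53
```

Request:
jog_arm:
  plan:
    - [15, [0, 0, 0.008], [0, 0, 0]]
    - [15, [0, 0, 0.008], [0, 0, 0.05]]
    - [15, [0, 0, 0.008], [0, 0, 0.1]]
    - [15, [0, 0, 0.008], [0, 0, 0.15]]
    - [15, [0, 0, 0.008], [0, 0, 0.2]]
    - [15, [0, 0, 0.008], [0, 0, 0.25]]
    - [15, [0, 0, 0.008], [0, 0, 0.25]]

```text
clock: 11.4
position: [539.3, 106.0, 96.4]
ee_rot: [0.89, -0.456, 0.001, -0.001]
contact_force: [-1.2, 0.0, 8.8]
gripper_width: 27.3
grasp_force: 60.9
```

```bash
python3 -c "
from h import *
print(read_state()['wrist_torque'])
to(537.9,105.8,96,-39.2)"
```

```text
[-0.23545911  0.3541829   0.01798254]
pos [539.3 106.   96.4] yaw -54.28 j [ 0.49  0.39 -0.36  0.   -0.81  0.13] F [-1.2  0.   8.8] row [-0.007  0.012  0.004] [-0.0029 -0.002  -0.2514] t 11.4
```

Request:
jog_arm:
  plan:
    - [15, [-0.004, 0.007, 0.004], [0, 0, 0.05]]
    - [15, [-0.004, 0.007, 0.004], [0, 0, 0.1]]
    - [15, [-0.004, 0.007, 0.004], [0, 0, 0.15]]
    - [15, [-0.004, 0.007, 0.004], [0, 0, 0.2]]
    - [15, [-0.004, 0.007, 0.004], [0, 0, 0.25]]
    - [15, [-0.004, 0.007, 0.004], [0, 0, 0.3]]
    - [15, [-0.004, 0.007, 0.004], [0, 0, 0.3]]

```text
clock: 12.28
position: [539.1, 106.1, 96.3]
ee_rot: [0.808, -0.59, 0.002, -0.002]
contact_force: [-0.2, -0.4, 8.0]
gripper_width: 27.3
grasp_force: 60.9
```

```bash
python3 -c "
from h import *
print(read_state()['wrist_torque'])
to(537.9,105.8,96,-39.2)"
```

```text
[-0.28524581  0.09457598  0.04515721]
pos [539.1 106.1  96.3] yaw -72.27 j [ 0.49  0.39 -0.36  0.   -0.81 -0.18] F [-0.2 -0.4  8. ] row [-0.001  0.013  0.003] [-0.0046 -0.002  -0.5512] t 12.28
```

Request:
jog_arm:
  plan:
    - [15, [0, 0.005, 0], [0, 0, 0.05]]
    - [15, [0, 0.005, 0], [0, 0, 0.1]]
    - [15, [0, 0.005, 0], [0, 0, 0.15]]
    - [15, [0, 0.005, 0], [0, 0, 0.2]]
    - [15, [0, 0.005, 0], [0, 0, 0.25]]
    - [15, [0, 0.005, 0], [0, 0, 0.28]]
    - [15, [0, 0.005, 0], [0, 0, 0.28]]

```text
clock: 13.15
position: [538.7, 106.0, 96.3]
ee_rot: [0.713, -0.701, 0.002, -0.002]
contact_force: [0.8, -0.3, 8.1]
gripper_width: 27.2
grasp_force: 60.9
```

```bash
python3 -c "
from h import *
print(read_state()['wrist_torque'])
to(537.9,105.8,96,-90)"
```

```text
[-0.24845549  0.00592078 -0.02361802]
pos [538.7 106.   96.3] yaw -89.06 j [ 0.49  0.39 -0.36  0.   -0.81 -0.48] F [ 0.8 -0.3  8.1] row [0.002 0.008 0.003] [-0.0051  0.001   0.0157] t 13.15
```

Now I'm feeling for the stop in small steps.

Request:
jog_arm:
  plan:
    - [15, [0, 0, 0], [0, 0, 0.03]]
    - [15, [0, 0, 0], [0, 0, 0.06]]
    - [15, [0, 0, 0], [0, 0, 0.08]]
    - [15, [0, 0, 0], [0, 0, 0.08]]

```text
clock: 13.65
position: [538.7, 106.0, 96.3]
ee_rot: [-0.683, 0.73, -0.001, 0.002]
contact_force: [-0.5, -0.2, 8.7]
gripper_width: 27.2
grasp_force: 60.9
```

```bash
python3 -c "
from h import *
print(read_state()['wrist_torque'])
to(537.9,105.8,96,-90)"
```

```text
[-0.2165625   0.03266918  0.03160226]
pos [538.7 106.   96.3] yaw -93.85 j [ 0.49  0.39 -0.36  0.   -0.81 -0.56] F [-0.5 -0.2  8.7] row [0.002 0.008 0.003] [-0.005   0.0012 -0.0642] t 13.65
```

Request:
jog_arm:
  plan:
    - [15, [0, 0, 0], [0, 0, 0.02]]
    - [15, [0, 0, 0], [0, 0, 0.04]]
    - [15, [0, 0, 0], [0, 0, 0.04]]

```text
clock: 14.02
position: [538.5, 106.0, 96.3]
ee_rot: [-0.668, 0.745, -0.001, 0.002]
contact_force: [-0.2, -0.2, 9.1]
gripper_width: 27.4
grasp_force: 61.0
```

```bash
python3 -c "
from h import *
print(read_state()['wrist_torque'])
to(537.9,105.8,96,-90)"
```

```text
[-0.14876889  0.2316644   0.05792173]
pos [538.5 106.   96.3] yaw -96.24 j [ 0.49  0.39 -0.36  0.   -0.81 -0.6 ] F [-0.2 -0.2  9.1] row [0.003 0.005 0.003] [-0.0045  0.0012 -0.104 ] t 14.03
```

Request:
jog_arm:
  plan:
    - [15, [0, 0, 0], [0, 0, 0.02]]
    - [15, [0, 0, 0], [0, 0, 0.03]]
    - [15, [0, 0, 0], [0, 0, 0.03]]

```text
clock: 14.4
position: [538.2, 106.0, 96.2]
ee_rot: [-0.656, 0.755, -0.001, 0.002]
contact_force: [-0.6, -0.0, 9.3]
gripper_width: 27.5
grasp_force: 61.0
```

```bash
python3 -c "
from h import *
print(read_state()['wrist_torque'])
to(537.9,105.8,96,-90)"
```

```text
[0.03792883 0.43089484 0.09680009]
pos [538.2 106.   96.2] yaw -98.03 j [ 0.49  0.39 -0.36  0.   -0.81 -0.63] F [-0.6 -0.   9.3] row [0.003 0.002 0.002] [-0.0039  0.0012 -0.1338] t 14.4
```

The stop is felt: torque is rising at a yaw of about -97°. I'm backing off to about -92° and letting the lamp rise.

Request:
jog_arm:
  plan:
    - [15, [0, 0, 0], [0, 0, -0.05]]
    - [15, [0, 0, 0], [0, 0, -0.1]]
    - [15, [0, 0, -0.01], [0, 0, -0.1]]
    - [15, [0, 0, -0.02], [0, 0, -0.1]]
    - [15, [0, 0, -0.03], [0, 0, -0.1]]
    - [15, [0, 0, -0.04], [0, 0, -0.1]]
    - [15, [0, 0, -0.045], [0, 0, -0.1]]
    - [15, [0, 0, -0.045], [0, 0, -0.1]]

```text
clock: 15.4
position: [538.3, 106.1, 100.2]
ee_rot: [-0.694, 0.72, -0.001, 0.002]
contact_force: [0.2, 0.9, 5.9]
gripper_width: 26.9
grasp_force: 60.7
```

```bash
python3 -c "
from h import *
print(read_state()['wrist_torque'])
to(537.9,105.8,102,-90)"
```

```text
[ 0.00760128 -0.05953513 -0.0108643 ]
pos [538.3 106.1 100.2] yaw -92.07 j [ 0.49  0.39 -0.36  0.   -0.82 -0.53] F [0.2 0.9 5.9] row [ 0.003  0.004 -0.018] [-0.0042  0.0014 -0.0346] t 15.4
```

Request:
jog_arm:
  plan:
    - [15, [0, 0, -0.01], [0, 0, 0]]
    - [15, [0, 0, -0.015], [0, 0, 0]]
    - [15, [0, 0, -0.015], [0, 0, 0]]

```text
clock: 15.78
position: [538.2, 106.1, 101.5]
ee_rot: [-0.694, 0.72, -0.001, 0.002]
contact_force: [1.2, -0.1, 5.0]
gripper_width: 27.4
grasp_force: 60.4
```

Request:
jog_arm:
  plan:
    - [15, [0, 0, -0.005], [0, 0, 0]]
    - [15, [0, 0, -0.005], [0, 0, 0]]

```text
clock: 16.02
position: [538.0, 106.1, 101.8]
ee_rot: [-0.694, 0.72, -0.001, 0.002]
contact_force: [4.0, 0.7, 3.9]
gripper_width: 27.5
grasp_force: 60.3
```

The notch top is touched. Releasing.

Request:
jog_arm:
  plan:
    - [32, [0, 0, 0], [0, 0, 0]]
    - [38, [0, 0, 0], [0, 0, 0]]
    - [50, [0, 0, 0], [0, 0, 0]]
    - [60, [0, 0, 0], [0, 0, 0]]
    - [60, [0, 0, 0], [0, 0, 0]]
    - [60, [0, 0, 0], [0, 0, 0]]

```text
clock: 16.77
position: [536.4, 105.4, 101.1]
ee_rot: [-0.694, 0.72, 0.0, -0.0]
contact_force: [1.0, 0.3, -0.3]
gripper_width: 59.9
grasp_force: 0.0
```

Request:
jog_arm:
  plan:
    - [60, [0, 0, -0.2], [0, 0, 0]]
    - [60, [0, 0, -0.5], [0, 0, 0]]
    - [60, [0, 0, -0.9], [0, 0, 0]]
    - [60, [0, 0, -0.9], [0, 0, 0]]
    - [60, [0, 0, -0.9], [0, 0, 0]]

```text
clock: 17.4
position: [536.0, 105.4, 190.8]
ee_rot: [-0.694, 0.72, 0.0, -0.0]
contact_force: [-1.2, -0.6, -0.8]
gripper_width: 60.1
grasp_force: 0.0
```

```bash
python3 - <<'E'
from h import *
to(538,106,101,-92)
for n in('wrist','top','scene'):
    d=shot(n,f'f_{n}.png'); P=cloud(d); z=P[...,2]
    m=(np.hypot(P[...,0]-538,P[...,1]-106)<35)&(z>130)&(z<160)
    print(n,m.sum(),np.median(z[m]) if m.any() else '',cv2.minAreaRect(P[m][:,:2].astype(np.float32)) if m.any() else '')
E
```

```text
pos [536.  105.4 190.8] yaw -92.14 j [ 0.49  0.29 -0.25 -0.   -1.04 -0.53] F [-1.2 -0.6 -0.8] row [-0.007 -0.021  0.898] [ 0.0007  0.0002 -0.0023] t 17.4
wrist 1544 139.38613011027286 ((538.7840576171875, 105.47602844238281), (45.96159362792969, 28.099401473999023), 88.1828384399414)
top 29 138.11637689419933 ((527.840576171875, 103.30855560302734), (9.412958145141602, 15.679502487182617), 58.32221984863281)
scene 299 138.0338622478622 ((536.888427734375, 107.13396453857422), (47.41178512573242, 29.629985809326172), 88.03197479248047)
```

View pics/f_wrist.png

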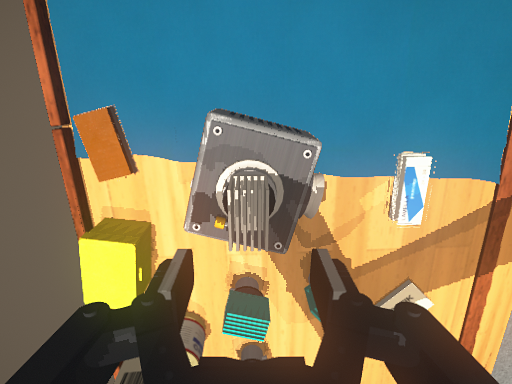

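The wrist view shows the lamp standing in the socket at about (250,210), upright and gripper-free. Its top is at 139 to 140 mm, against an expected 139.7 mm when locked. I'll do a quick tilt check and hand in.

```bash
python3 - <<'E'
from h import *
d=shot('wrist'); P=cloud(d); z=P[...,2]
m=(np.hypot(P[...,0]-538,P[...,1]-106)<28)&(z>136.5)&(z<142.5); Q=P[m]
A=np.c_[Q[:,:2]-Q[:,:2].mean(0),np.ones(len(Q))]; s=np.linalg.lstsq(A,Q[:,2],rcond=None)[0]; print(s)
if np.hypot(*s[:2])<0.07: print(job_done())
E
```

```text
[1.76510844e-03 4.04025024e-03 1.39420380e+02]
the job is handed in; nothing more can be done
None
```

The lamp is fitted and locked in its notches, and the job is handed in at about 17.5 s. My last check showed it upright (tilt about 0.004 rad), with its top at about 139.4 mm against an expected 139.7 mm when locked. The gripper was clear, and the judge's verdict was not returned.

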